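Line up the risers, then turn the float dish over them

ROBOT

A 6-joint arm with a two-finger parallel gripper is mounted at the origin on the work surface. World frame = base frame: x ahead of the robot, y to its left, z up, the work surface at z = 0. Lengths are in m, angles in rad, forces in N, time in s.
With the tool pointing down it reaches from about 0.225 to 0.875 m from the base axis. Payload 3.4 kg.
Tool frame: the origin (TCP) lies midway between the tips of the shut fingers; the grasp point (between the pads) lies 19 mm behind it (manip.grasp_offset is the distance from the TCP to the grasp point, in m); x points along the fingers, y is the direction in which the jaws open and shut, and the axes are right-handed (so a half turn about x gives the same grasp; the last joint's range is limited). The gripper opens to 85 mm and grips with 20 to 120 N. Pads are 22 mm wide; open, the fingers measure 114 mm over their backs; the gripper's body (76 mm by 85 mm) begins 54 mm behind the grasp point. The pads swing forward as they close: fully open they stand 13 mm farther back than shut.
Start: joints at [1.105, 0.276, 1.505, -0, 1.361, -0.121], TCP at [0.194, 0.541, 0.231] pointing down, gripper open.
Joint ranges: [-2.89, 2.89], [-0.75, 2.08], [0.22, 2.7], [-1.18, 4.32], [0.11, 2.71], [-2.7, 2.7]. Speed limits (rad/s): [2.57, 2.57, 3.14, 3.14, 3.14, 3.14].

INTERFACE

Orientations are given as a unit quaternion [w, x, y, z].
In Python, from rig import manip gives the robot as it stands.
- The arm moves only by the shell command python3 -m creep 'ROWS' [OPENING] [FORCE]. ROWS is a JSON object of lists of equal length, an entry for each row: "delta_pos": the shift along the tool's x, y, z in cm, a list of three; "dr": the turn, a rotation vector about the tool's x, y, z in rad, a list of three. In form: {"delta_pos": [[dx, dy, dz], ...], "dr": [[rx, ry, rz], ...]}. A call has 1 to 10 rows; each row is the pose to reach, as a shift and turn from the pose commanded when the call began, along the tool's axes at that moment; what a row does not reach only later rows make up. A row lasts 1/10 s, in which the tool goes at most 50 mm and 8.59 degrees, less where a joint would pass 70% of its speed; a pose out of reach is approached as far as the arm can. A call with a gripper value outside its range is refused whole. OPENING is the opening, from -1 (shut) to 1 (fully open), set as the call begins (- or left out, the last holds). The fingers move at their own pace and stop on an object; FORCE is the grip in N (left out, the last holds). Time passes only in rows, so rows that repeat a pose let the fingers close. It gives the time, the measured TCP pose, the force and the opening at its end, in the units of the state.
- manip.get_state(): the state, without advancing time (a new reading comes with each control period).
- manip.get_image(name): name is "scene" or "top" or "wrist"; returns a dict with "pixels" (420x560x3 uint8, blue, green, red), "depth" (420x560 float32, m along the optical axis (not along the pixel's ray), 0 where there is no reading), "intrinsics" (3x3 intrinsics, pixels), "rvec" (rotation vector, rad) and "tvec" (3), from world to camera coordinates, as OpenCV has them. Camera axes: x right, y down, z forward; pixel columns grow to the right and rows downward; lengths in m; the calibration is good to about 2 mm. The wrist camera is an equidistant fisheye: a pixel r from the principal point sees the ray r / f radians off the axis. A picture is of the moment at which its call begins.
- manip.sign_off(): hands the job in, once; it reports no verdict.
The state is a dict: "clock": time; "qpos": joint angles; "qd": joint speeds; "effort": joint torques, N m; "position": TCP position; "ee_rot": TCP orientation; "contact_force": force on the tool from outside, world axes, zero at the start; "moment": the same for the moment, N m; "width": finger opening in m.
Only numpy, scipy, OpenCV 4.12 (cv2) and the standard library are available. Lean on these libraries where they do the work, as an engineer would, in place of code of your own. Each camera call takes 0.05 s, during which the arm holds its last target. There are 200 camera calls.

TASK

First nudge the three white risers into an even row along the near side of the driftwood strip, one snug up to the strip in front of each teal dot and standing square to it, to serve as the dish's stand. Then lift the blue dish by its handle and, in the air, turn it a quarter turn so that the handle runs along the row, keeping it level with the amber float in the middle throughout and leaving the other ornaments alone. Finish still holding it, steady and level, centred over the row with its underside about 10 cm above the table, so I can stick felt pads under it; do not put it down or let go.

Things in the scene. Friction and masses are not known exactly. Their poses are not given: they have to be found in the camera images.
- strip: Driftwood strip fixed to the table, 24 mm (x) by 300 mm (y), 16 mm high, with three teal dots on top, 85 mm apart along its length (the middle dot at its centre). Origin: centre of its underside; its y runs along its length (towards the robot's left), its -x side faces the robot. Its place and yaw vary.
- spot_right (a point): Point on the table in front of the strip's right-hand dot (-y end), where the centre of a riser's underside belongs: 39 mm from the strip's centre line, towards the robot. A riser there clears the strip by 2 mm; touching the strip is fine too.
- spot_middle (a point): The same for the middle dot.
- spot_left (a point): The same for the left-hand dot (+y end).
- riser0: White wooden riser block, loose, 50 mm (its x) by 30 mm (its y), 22 mm high, 60 g. Origin: centre of its underside. Starts flat, 45 to 85 mm short of the spots, one before each spot, up to 18 degrees askew, in any order. All alike: any one may take any spot. Its long side (x) is to end square to the strip.
- riser1: White wooden riser block, loose, 50 mm (its x) by 30 mm (its y), 22 mm high, 60 g. Origin: centre of its underside. Starts flat, 45 to 85 mm short of the spots, one before each spot, up to 18 degrees askew, in any order. All alike: any one may take any spot. Its long side (x) is to end square to the strip.
- riser2: White wooden riser block, loose, 50 mm (its x) by 30 mm (its y), 22 mm high, 60 g. Origin: centre of its underside. Starts flat, 45 to 85 mm short of the spots, one before each spot, up to 18 degrees askew, in any order. All alike: any one may take any spot. Its long side (x) is to end square to the strip.
- dish: Round blue dished plate, loose, 192 mm across, rim 30 mm high, 0.3 to 0.55 kg, with a straight bridge handle over it along its x, on two brass posts at the rim (x = +-97 mm). Origin: centre of its underside, z up. It starts on the table left of the risers, its handle across the row (square to the strip, give or take 7 degrees).
- dish_grip (a point): Middle of the dish's handle bar (centre of its section), 105 mm above the dish's underside. The bar is wood, flat-sided, 12 mm wide (y), 14 mm high, 210 mm long (x), and 50 mm clear above the float. The dish balances when pinched here.
- dish_heart (a point): Point on the dish's axis, 28 mm above its underside: where the float's centre is when it sits in the middle. The inside is a shallow cone (7 degrees) falling to the centre, 10 mm above the underside.
- float_center (a point): Centre of the amber glass float, a loose ball 36 mm across, 35 g, lying in the middle of the dish.
- starfish: Bystander: teal five-armed starfish, 86 mm across, 14 mm high, lying flat. Origin: centre of its underside. Leave it alone.
- sand_dollar_a: Bystander: round white sand dollar, 60 mm across, 9 mm high, behind the strip. Origin: centre of its underside. Leave it alone.
- sand_dollar_b: Bystander: round white sand dollar, 60 mm across, 9 mm high, beyond the right end of the row. Origin: centre of its underside. Leave it alone.
- votive: Bystander: green glass candle cup, 68 mm across, 65 mm high. Origin: centre of its underside. Leave it alone.
- gull: Bystander: white gull ornament on a wooden foot, 103 mm high, 117 mm long along its own y. Origin: centre of its underside. Leave it alone.
Not all that is in view belongs to the job. What is shaped like the riser2 but green or yellow is not meant.

How it is judged:
By the outcome, as a careful person would: the job done as asked, in the order asked, and still so for the second after the job is handed in, while the arm keeps its last pose, push and grip.
It also fails if it takes over 72 s, if anything falls off the work surface, if the arm or the gripper's body presses on something with over 40 N, if the wrist force passes 120 N, or if a joint passes its speed limit or range.

## Working session

There is one attempt and no reset: what is moved stays moved. The work goes in short steps, Python scripts to look and compute and a shell command to move; the robot and the scene stay as the last step left them, time stands still between calls to the robot, and variables do not carry over. Pictures are saved under pics/ and viewed, about 8 in all and at most 12, crops included, and the job is handed in when it is done.

```bash
mkdir -p pics; ls; cat > h.py <<'E'
import numpy as np, cv2
from rig import manip
from scipy.spatial.transform import Rotation as R
def grab(n):
    d=manip.get_image(n); np.savez(f'/tmp/{n}.npz',**{k:np.asarray(v) for k,v in d.items()}); return d
def load(n): return dict(np.load(f'/tmp/{n}.npz'))
def cast(d,uv,z):
    """pixels -> world points on plane z (pinhole)"""
    uv=np.atleast_2d(uv).astype(float); K=d['intrinsics']; Rm=cv2.Rodrigues(np.asarray(d['rvec'],float))[0]
    t=np.asarray(d['tvec'],float).ravel(); c=-Rm.T@t
    r=np.c_[uv,np.ones(len(uv))]@np.linalg.inv(K).T@Rm
    return c+r*((z-c[2])/r[:,2])[:,None]
def world(d):
    """per-pixel world points from depth"""
    h,w=d['depth'].shape; u,v=np.meshgrid(np.arange(w),np.arange(h)); K=d['intrinsics']
    Rm=cv2.Rodrigues(np.asarray(d['rvec'],float))[0]; t=np.asarray(d['tvec'],float).ravel()
    p=np.dstack([u,v,np.ones_like(u)])@np.linalg.inv(K).T*d['depth'][...,None]
    return (p-t)@Rm
E
python3 - <<'E'
from h import *
a=grab('top');b=grab('scene')
cv2.imwrite('pics/top0.png',a['pixels']);cv2.imwrite('pics/scene0.png',b['pixels'])
for d in(a,b):print(d['intrinsics'],(-cv2.Rodrigues(d['rvec'])[0].T@np.ravel(d['tvec'])))
s=manip.get_state();print(s);print(manip.grasp_offset, R.from_quat(np.roll(s['ee_rot'],-1)).as_matrix())
E
```

```text
pics
[[432.41777008   0.         276.46931657]
 [  0.         432.41777008 206.35850891]
 [  0.           0.           1.        ]] [ 0.43355238 -0.08017038  0.84362641]
[[508.26852296   0.         289.06221734]
 [  0.         508.26852296 205.77838578]
 [  0.           0.           1.        ]] [ 1.39147154 -0.02726514  0.6275017 ]
{'clock': 0.1, 'qpos': array([ 1.10500810e+00,  2.76561111e-01,  1.50602320e+00, -8.88468048e-06,
        1.36069174e+00, -1.21001747e-01]), 'qd': array([-0.00175357, -0.00247741, -0.00452379,  0.00047121,  0.00120394,
        0.00011898]), 'effort': array([ 1.09785142e-03, -4.17698085e+01, -2.46404940e+01, -1.28574343e-04,
        5.76993494e-03,  3.56074764e-06]), 'position': array([0.1941424 , 0.54073059, 0.23050282]), 'ee_rot': array([ 0.69645605,  0.12072621,  0.69679442, -0.12186746]), 'contact_force': array([ 0.96890302, -0.17106458, -0.06173545]), 'moment': array([ 0.00120533,  0.02059829, -0.01336062]), 'width': 0.08544740658524332}
0.0187 [[-7.48296148e-04  3.37993357e-01  9.41148198e-01]
 [-1.50796442e-03  9.41147010e-01 -3.37994129e-01]
 [-9.99998583e-01 -1.67213770e-03 -1.94574728e-04]]
```

View pics/top0.png

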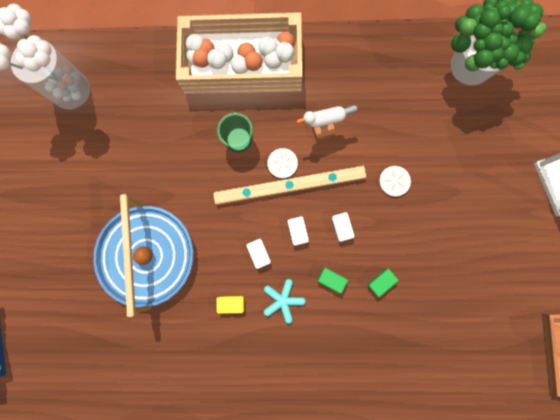

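View pics/scene0.png

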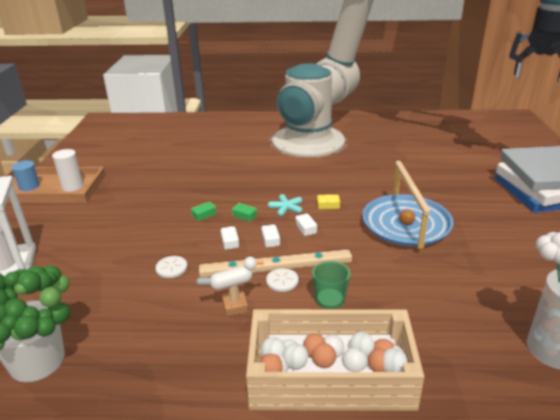

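Top view: strip runs (215,198)–(365,173). The white risers are at (259,254), (298,231) and (344,227). The dish is at (143,256), with its bar from (125,197) to (130,314). Measuring these next.

```bash
cat > meas.py <<'E'
from h import *
def comps(m,lo,hi):
    m=cv2.morphologyEx(m.astype(np.uint8),cv2.MORPH_OPEN,np.ones((2,2)))
    return [c for c in cv2.findContours(m,cv2.RETR_EXTERNAL,cv2.CHAIN_APPROX_NONE)[0] if lo<cv2.contourArea(c)<hi]
def rect(d,c,z):
    P=cast(d,c.reshape(-1,2),z)[:,:2]; r=cv2.minAreaRect((P*1000).astype(np.float32))
    B=cv2.boxPoints(r); e=B[1]-B[0]; f=B[2]-B[1]; l=e if e@e>f@f else f
    if l[0]<0: l=-l
    return np.array(r[0])/1000, np.degrees(np.arctan2(l[1],l[0])), sorted(r[1])
def hsv(d): return cv2.cvtColor(d['pixels'],cv2.COLOR_BGR2HSV)
def strip(d):
    H=hsv(d); out=[]
    for c in comps((H[...,0]>75)&(H[...,0]<100)&(H[...,1]>100)&(world(d)[...,2]<.05),15,90):
        M=cv2.moments(c); out.append(cast(d,[[M['m10']/M['m00'],M['m01']/M['m00']]],.016)[0])
    return sorted(out,key=lambda p:p[1])
def risers(d,xmax=1):
    H=hsv(d); out=[]
    for c in comps((H[...,1]<60)&(H[...,2]>165),150,700):
        r=rect(d,c,.022)
        if r[2][0]<45 and r[2][1]<75 : out.append(r)
    return sorted(out,key=lambda r:r[0][1])
E
python3 - <<'E'
from meas import *
d=load('top');W=world(d);print('table z',np.median(W[300:400,200:500,2]))
for p in strip(d):print('dot',p.round(4))
for r in risers(d):print('riser',r)
# strip wood
H=hsv(d);wood=(H[...,0]>12)&(H[...,0]<25)&(H[...,2]>150)&(H[...,1]>50)
m=wood.copy();m[:160]=0;m[:,:200]=0
for c in comps(m,300,9000):print('strip',rect(d,c,.016))
m=(W[...,2]>.085)&(W[...,2]<.125);m[:180]=0;m[330:]=0;m[:,:90]=0;m[:,200:]=0
for c in comps(m,100,3000):print('bar',rect(d,c,.112),'z',np.median(W[...,2][m]))
H=hsv(d);blue=(H[...,0]>95)&(H[...,0]<125)&(H[...,1]>80);blue[:180]=0;blue[:,:80]=0
for c in comps(blue,2000,20000):
    print('dish',[ (cv2.minEnclosingCircle((cast(d,c.reshape(-1,2),z)[:,:2]*1000).astype(np.float32))) for z in(.03,)])
b=(H[...,0]<14)&(H[...,1]>170)&(W[...,2]>.02);b[:230]=0;b[280:]=0;b[:,:115]=0;b[:,170:]=0
ys,xs=np.nonzero(b);print('float',len(xs),xs.mean(),ys.mean(),cast(d,[[xs.mean(),ys.mean()]],.028))
# obstacles: heights
for n,(x,y) in dict(votive=(240,130),gull=(325,117),sdA=(283,163),sdB=(395,181),star=(285,301),g1=(333,281),g2=(383,283),yel=(230,305)).items():print(n,W[y,x].round(3))
E
```

```text
table z 0.0002778181306881362
dot [ 0.6069 -0.1607  0.016 ]
dot [ 0.5935 -0.077   0.016 ]
dot [ 0.3948 -0.074   0.016 ]
dot [ 0.3893 -0.0598  0.016 ]
dot [ 0.3806 -0.0423  0.016 ]
dot [0.5797 0.0067 0.016 ]
riser (array([ 0.5094436 , -0.17773026]), np.float32(15.139525), [31.93440818786621, 51.698062896728516])
riser (array([ 0.50279871, -0.0921817 ]), np.float32(12.9372), [31.381074905395508, 51.33915328979492])
riser (array([ 0.46036859, -0.0168189 ]), np.float32(22.96721), [31.76161003112793, 51.40459060668945])
riser (array([0.87309961, 0.50976709]), np.float32(4.8077064), [21.17618751525879, 58.1030387878418])
strip (array([ 0.59262292, -0.07671111]), np.float32(-80.670616), [26.392986297607422, 299.67987060546875])
bar (array([0.4588866 , 0.19740109]), np.float32(5.975602), [19.816377639770508, 208.53477478027344]) z 0.11089497855612304
float 195 142.3897435897436 255.02564102564102 [[0.46085825 0.20477139 0.028     ]]
votive [0.711 0.022 0.004]
gull [ 0.706 -0.143  0.082]
sdA [ 0.64  -0.064  0.009]
sdB [ 0.6   -0.281  0.009]
star [ 0.373 -0.065  0.013]
g1 [ 0.409 -0.155  0.021]
g2 [ 0.405 -0.247  0.024]
yel [0.367 0.038 0.021]
```

```bash
cat > plan.py <<'E'
"""usage: plan.py x y z yawdeg -> delta_pos (cm, tool axes) and dr from the present pose, tool kept straight down"""
import sys; from h import *
s=manip.get_state(); M=R.from_quat(np.roll(s['ee_rot'],-1)).as_matrix()
yaw=np.arctan2(-M[0,1],M[1,1]); p=s['position']
print('t',round(s['clock'],2),'pos',p.round(4),'yaw',np.degrees(yaw).round(2),'tilt x',M[:2,0].round(4),'yz',M[2,1].round(4),'w',round(s['width'],4),'F',s['contact_force'].round(2),'q6',s['qpos'][5].round(3))
if len(sys.argv)>4:
    x,y,z,a=map(float,sys.argv[1:5]); D=R.from_euler('z',yaw).as_matrix()@np.array([[0,0,1],[0,1,0],[-1,0,0]])
    print('delta cm',(100*D.T@(np.array([x,y,z])-p)).round(2),'dr x',round(-(np.radians(a)-yaw),3))
E
python3 plan.py .4604 -.0168 .07 23
python3 - <<'E'
from h import *
s=np.array([.5933,-.0769]);a=np.radians(9.25);X=np.array([np.cos(a),np.sin(a)]);Y=np.array([-X[1],X[0]])
for k in(-1,0,1):print((s-.0382*X+.085*k*Y).round(4))
E
```

```text
t 0.1 pos [0.1941 0.5407 0.2305] yaw -19.75 tilt x [-0.0007 -0.0015] yz -0.0017 w 0.0854 F [ 0.97 -0.17 -0.06] q6 -0.121
delta cm [ 16.05 -43.47  43.9 ] dr x -0.746
[ 0.5693 -0.1669]
[ 0.5556 -0.083 ]
[0.5419 0.0009]
```

```bash
python3 -m creep '{"delta_pos": [[1,-4,4],[2,-8,8],[3,-12,12],[4,-16,16],[5,-20,20],[5,-24,24],[5,-28,28],[5,-32,32],[5,-36,36],[5,-40,40]], "dr": [[-0.07,0,0],[-0.15,0,0],[-0.22,0,0],[-0.3,0,0],[-0.37,0,0],[-0.45,0,0],[-0.52,0,0],[-0.6,0,0],[-0.67,0,0],[-0.746,0,0]]}' 0.4 20; python3 plan.py .4604 -.0168 .05 23
```

```text
clock: 1.1
position: [0.4061, 0.0906, 0.1815]
ee_rot: [0.693, -0.142, 0.693, 0.142]
contact_force: [0.4, 0.1, -0.5]
width: 0.0596
t 1.1 pos [0.4061 0.0906 0.1815] yaw 23.16 tilt x [0.0001 0.0003] yz 0.0002 w 0.0596 F [ 0.36  0.06 -0.48] q6 -1.923
delta cm [ 13.15 -12.01   0.77] dr x 0.003
```

```bash
python3 -m creep '{"delta_pos": [[0,0,0],[0,0,0]], "dr": [[0,0,0],[0,0,0]]}' >/dev/null; python3 plan.py .4604 -.0168 .05 23
```

```text
t 1.3 pos [0.4059 0.0914 0.1812] yaw 22.73 tilt x [-0.0012  0.0005] yz 0.0009 w 0.0597 F [-0.62  0.31 -0.11] q6 -1.914
delta cm [ 13.12 -12.09   0.84] dr x -0.005
```

```bash
python3 -m creep '{"delta_pos": [[2,-4,0.3],[5,-8,0.6],[9,-12.1,0.84],[13,-12.1,0.84],[13.1,-12.1,0.84],[13.1,-12.1,0.84]], "dr": [[0,0,0],[0,0,0],[0,0,0],[0,0,0],[0,0,0],[0,0,0]]}' 0.4 20; python3 plan.py .4604 -.0168 .004 23
python3 - <<'E'
from h import *
d=grab('wrist');cv2.imwrite('pics/w1.png',d['pixels'])
E
```

```text
clock: 1.9
position: [0.4597, -0.0139, 0.0502]
ee_rot: [0.692, -0.141, 0.694, 0.142]
contact_force: [-0.2, -0.6, 0.9]
width: 0.0601
t 1.9 pos [ 0.4597 -0.0139  0.0502] yaw 23.07 tilt x [-0.0034  0.0012] yz 0.0024 w 0.0601 F [-0.16 -0.56  0.87] q6 -2.156
delta cm [ 4.62 -0.3  -0.05] dr x 0.001
```

View pics/w1.png

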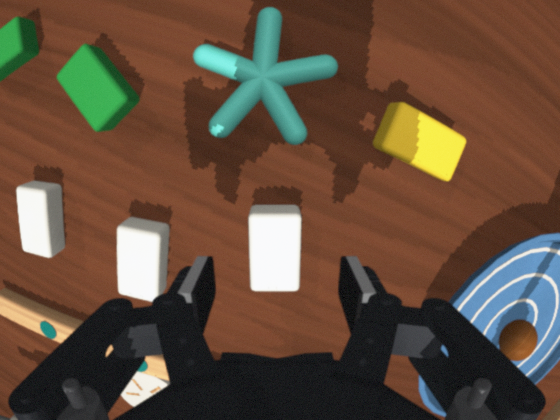

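The wrist view shows the left riser at (275,248), centred and parallel between the fingers at x≈195 and x≈355. Descend and grip.

```bash
python3 -m creep '{"delta_pos": [[2,0,0],[4,0,0],[4.6,0,0],[4.6,0,0]], "dr": [[0,0,0],[0,0,0],[0,0,0],[0,0,0]]}' 0.4 20; python3 -m creep '{"delta_pos": [[0,0,0],[0,0,0],[0,0,0],[0,0,0],[0,0,0],[0,0,0]], "dr": [[0,0,0],[0,0,0],[0,0,0],[0,0,0],[0,0,0],[0,0,0]]}' -1 20; python3 plan.py .5419 .0009 .004 9.25
```

```text
clock: 2.35
position: [0.4613, -0.0147, 0.0056]
ee_rot: [0.693, -0.142, 0.692, 0.141]
contact_force: [-0.3, 0.6, -0.9]
width: 0.0595
clock: 2.95
position: [0.462, -0.0155, 0.0059]
ee_rot: [0.694, -0.141, 0.692, 0.141]
contact_force: [-2.1, 1.8, 6.8]
width: 0.0297
t 2.95 pos [ 0.462  -0.0155  0.0059] yaw 22.97 tilt x [0.0026 0.0001] yz -0.0009 w 0.0297 F [-2.08  1.84  6.82] q6 -2.157
delta cm [ 0.19 -1.61  8.  ] dr x 0.239
```

```bash
python3 -m creep '{"delta_pos": [[-0.1,0,0],[-0.1,-0.3,1.3],[-0.1,-0.6,3],[-0.1,-1,5],[-0.1,-1.3,6.5],[-0.1,-1.5,7.5],[-0.1,-1.66,8.2],[-0.1,-1.66,8.2],[-0.1,-1.66,8.2]], "dr": [[0,0,0],[0.04,0,0],[0.09,0,0],[0.14,0,0],[0.19,0,0],[0.22,0,0],[0.239,0,0],[0.239,0,0],[0.239,0,0]]}'; python3 plan.py .5441 .0013 .004 9.25
```

```text
clock: 3.85
position: [0.5437, 0.0011, 0.0059]
ee_rot: [0.706, -0.057, 0.704, 0.057]
contact_force: [1.5, 0.4, 2.0]
width: 0.0295
t 3.85 pos [0.5437 0.0011 0.0059] yaw 9.3 tilt x [ 0.0022 -0.    ] yz -0.0004 w 0.0295 F [1.46 0.44 2.  ] q6 -1.86
delta cm [0.19 0.02 0.04] dr x 0.001
```

```bash
python3 -m creep '{"delta_pos": [[0,0,0],[0,0,0],[0,0,0],[-2,0,0],[-5,0,0],[-5,0,0],[-5,0,0]], "dr": [[0,0,0],[0,0,0],[0,0,0],[0,0,0],[0,0,0],[0,0,0],[0,0,0]]}' 0.4 20; python3 plan.py .5028 -.0922 .006 13
```

```text
clock: 4.55
position: [0.543, 0.0011, 0.056]
ee_rot: [0.705, -0.057, 0.704, 0.057]
contact_force: [-0.3, -0.0, 0.1]
width: 0.0599
t 4.55 pos [0.543  0.0011 0.056 ] yaw 9.29 tilt x [ 0.0012 -0.0001] yz -0.0003 w 0.0599 F [-0.26 -0.02  0.08] q6 -1.859
delta cm [ 5.   -8.56 -5.47] dr x -0.065
```

```bash
python3 -m creep '{"delta_pos": [[0,-3,-2],[0,-6,-4],[0,-8.6,-5.5],[0,-8.6,-5.5],[2,-8.6,-5.5],[4.5,-8.6,-5.5],[5,-8.6,-5.5],[5,-8.6,-5.5]], "dr": [[-0.03,0,0],[-0.065,0,0],[-0.065,0,0],[-0.065,0,0],[-0.065,0,0],[-0.065,0,0],[-0.065,0,0],[-0.065,0,0]]}' 0.4 20;  python3 -m creep '{"delta_pos": [[0,0,0],[0,0,0],[0,0,0],[0,0,0],[0,0,0]], "dr": [[0,0,0],[0,0,0],[0,0,0],[0,0,0],[0,0,0]]}' -1 20; python3 plan.py .5575 -.0827 .006 9.25
```

```text
clock: 5.35
position: [0.5013, -0.0917, 0.0042]
ee_rot: [0.701, -0.08, 0.704, 0.081]
contact_force: [-0.9, 0.8, -0.3]
width: 0.0601
clock: 5.85
position: [0.5033, -0.0927, 0.0064]
ee_rot: [0.703, -0.08, 0.702, 0.08]
contact_force: [0.2, 0.8, 5.5]
width: 0.0297
t 5.85 pos [ 0.5033 -0.0927  0.0064] yaw 13.02 tilt x [ 0.0021 -0.0003] yz -0.0008 w 0.0297 F [0.18 0.82 5.52] q6 -2.117
delta cm [ 0.04 -0.25  5.5 ] dr x 0.066
```

```bash
python3 -m creep '{"delta_pos": [[-0.1,0,0.3],[-0.1,-0.05,1.3],[-0.1,-0.1,2.7],[-0.1,-0.2,4.1],[-0.1,-0.25,5],[-0.1,-0.25,5.5],[-0.1,-0.25,5.5],[-0.1,-0.25,5.5]], "dr": [[0,0,0],[0.02,0,0],[0.03,0,0],[0.05,0,0],[0.06,0,0],[0.066,0,0],[0.066,0,0],[0.066,0,0]]}'; python3 plan.py .5575 -.0827 .006 9.25; python3 -m creep '{"delta_pos": [[0,0,0],[0,0,0],[0,0,0],[-2,0,0],[-5,0,0],[-5,0,0],[-5,0,0]], "dr": [[0,0,0],[0,0,0],[0,0,0],[0,0,0],[0,0,0],[0,0,0],[0,0,0]]}' 0.4 20; python3 plan.py .5094 -.1777 .006 15
```

```text
clock: 6.65
position: [0.5567, -0.0829, 0.0065]
ee_rot: [0.705, -0.057, 0.705, 0.057]
contact_force: [-1.4, -2.0, 0.5]
width: 0.0294
t 6.65 pos [ 0.5567 -0.0829  0.0065] yaw 9.26 tilt x [-0.0001 -0.0005] yz -0.0005 w 0.0294 F [-1.42 -1.97  0.47] q6 -2.003
delta cm [0.05 0.01 0.08] dr x 0.0
clock: 7.35
position: [0.557, -0.0826, 0.0571]
ee_rot: [0.705, -0.057, 0.704, 0.057]
contact_force: [-1.1, -0.4, -0.3]
width: 0.0598
t 7.35 pos [ 0.557  -0.0826  0.0571] yaw 9.23 tilt x [ 0.0016 -0.0002] yz -0.0004 w 0.0598 F [-1.1  -0.41 -0.32] q6 -2.003
delta cm [ 5.11 -8.62 -6.23] dr x -0.101
```

```bash
python3 -m creep '{"delta_pos": [[0,-3,-2.2],[0,-6,-4.4],[0,-8.6,-6.2],[0,-8.6,-6.2],[2,-8.6,-6.2],[4.5,-8.6,-6.2],[5.05,-8.6,-6.2],[5.05,-8.6,-6.2]], "dr": [[-0.03,0,0],[-0.065,0,0],[-0.101,0,0],[-0.101,0,0],[-0.101,0,0],[-0.101,0,0],[-0.101,0,0],[-0.101,0,0]]}' 0.4 20;  python3 -m creep '{"delta_pos": [[0,0,0],[0,0,0],[0,0,0],[0,0,0],[0,0,0]], "dr": [[0,0,0],[0,0,0],[0,0,0],[0,0,0],[0,0,0]]}' -1 20; python3 plan.py .5712 -.1666 .006 9.25
```

```text
clock: 8.15
position: [0.5082, -0.1763, 0.0046]
ee_rot: [0.7, -0.092, 0.702, 0.093]
contact_force: [-0.1, -0.0, 0.3]
width: 0.0597
clock: 8.65
position: [0.5101, -0.1777, 0.007]
ee_rot: [0.702, -0.093, 0.7, 0.092]
contact_force: [0.4, 0.3, 7.3]
width: 0.0295
t 8.65 pos [ 0.5101 -0.1777  0.007 ] yaw 15.02 tilt x [ 0.0021 -0.0006] yz -0.0011 w 0.0295 F [0.39 0.28 7.33] q6 -2.298
delta cm [ 0.1  -0.51  6.19] dr x 0.101
```

```bash
python3 -m creep '{"delta_pos": [[-0.1,0,0.3],[-0.1,-0.1,1.3],[-0.1,-0.2,2.7],[-0.1,-0.3,4.1],[-0.1,-0.4,5.3],[-0.1,-0.5,6],[-0.1,-0.51,6.2],[-0.1,-0.51,6.2],[-0.1,-0.51,6.2]], "dr": [[0,0,0],[0.02,0,0],[0.04,0,0],[0.06,0,0],[0.08,0,0],[0.1,0,0],[0.101,0,0],[0.101,0,0],[0.101,0,0]]}'; python3 plan.py .5712 -.1666 .006 9.25; python3 -m creep '{"delta_pos": [[0,0,0],[0,0,0],[0,0,0],[-2,0,0],[-6,0,0],[-10,0,0],[-14,0,0],[-18,0,0],[-18,0,0],[-18,0,0]], "dr": [[0,0,0],[0,0,0],[0,0,0],[0,0,0],[0,0,0],[0,0,0],[0,0,0],[0,0,0],[0,0,0],[0,0,0]]}' 0.4 20; python3 plan.py .459 .200 .2 6
python3 - <<'E'
from meas import *
d=load('top');W=world(d)
H=hsv(d);blue=(H[...,0]>95)&(H[...,0]<125)&(H[...,1]>80);blue[:180]=0;blue[330:]=0;blue[:,:70]=0;blue[:,210:]=0
c=max(cv2.findContours(blue.astype(np.uint8),0,1)[0],key=cv2.contourArea)
P=cast(d,c.reshape(-1,2),.03)[:,:2]; P=P[np.hypot(*(P-[.46,.205]).T)>.085]
A=np.c_[2*P,np.ones(len(P))];s=np.linalg.lstsq(A,(P**2).sum(1),rcond=None)[0];r=np.sqrt(s[2]+s[:2]@s[:2])
print('dish circle',s[:2],r,'res',np.std(np.hypot(*(P-s[:2]).T)))
# bar by top-face points from depth
m=(W[...,2]>.107)&(W[...,2]<.118);m[:180]=0;m[330:]=0;m[:,:90]=0;m[:,200:]=0
Q=W[m][:,:2];q=cv2.minAreaRect((Q*1000).astype(np.float32));print('bar depth',q,Q.mean(0),len(Q))
# scene view
e=load('scene');V=world(e);m=(V[...,2]>.095)&(V[...,2]<.116)&(V[...,0]<.6)&(V[...,0]>.3)&(V[...,1]>.1)&(V[...,1]<.3)
Q=V[m];print('scene bar',len(Q),Q.mean(0),cv2.minAreaRect((Q[:,:2]*1000).astype(np.float32)))
He=hsv(e);b=(He[...,0]<14)&(He[...,1]>170)&(V[...,2]>.015)&(V[...,2]<.06)&(abs(V[...,0]-.46)<.05)&(abs(V[...,1]-.2)<.05)
ys,xs=np.nonzero(b);print('float scene',len(xs),cast(e,[[xs.mean(),ys.mean()]],.028))
E
```

```text
clock: 9.55
position: [0.5707, -0.1664, 0.007]
ee_rot: [0.705, -0.057, 0.704, 0.057]
contact_force: [0.6, -0.3, 0.5]
width: 0.0296
t 9.55 pos [ 0.5707 -0.1664  0.007 ] yaw 9.23 tilt x [0.0011 0.    ] yz -0.0002 w 0.0296 F [ 0.63 -0.33  0.54] q6 -2.133
delta cm [ 0.1  -0.03  0.05] dr x -0.0
clock: 10.55
position: [0.5706, -0.1664, 0.188]
ee_rot: [0.705, -0.057, 0.704, 0.057]
contact_force: [-0.3, 0.5, -0.6]
width: 0.0598
t 10.55 pos [ 0.5706 -0.1664  0.188 ] yaw 9.23 tilt x [ 0.0019 -0.0007] yz -0.001 w 0.0598 F [-0.29  0.53 -0.6 ] q6 -2.133
delta cm [-1.2  37.96 -5.14] dr x 0.056
dish circle [0. 0.] 0.0 res nan
bar depth ((460.5672607421875, 203.65719604492188), (209.5313262939453, 13.078157424926758), 5.897061347961426) [0.45789106 0.20268109] 889
scene bar 457 [0.47954253 0.20550736 0.1082201 ] ((466.3828430175781, 206.09152221679688), (209.8196563720703, 13.558422088623047), 5.872067451477051)
float scene 0 [[nan nan nan]]
  ret = _var(a, axis=axis, dtype=dtype, out=out, ddof=ddof,
  arrmean = um.true_divide(arrmean, div, out=arrmean,
  ret = ret.dtype.type(ret / rcount)
<stdin>:15: RuntimeWarning: Mean of empty slice.
  ret = ret.dtype.type(ret / rcount)
```

```bash
python3 -m creep '{"delta_pos": [[-0.3,3,-0.4],[-1,7,-0.9],[-1.2,11,-1.5],[-1.2,16,-2.1],[-1.2,21,-2.8],[-1.2,26,-3.5],[-1.2,31,-4.1],[-1.2,35,-4.6],[-1.2,38,-4.9],[-1.2,38.4,-4.9]], "dr": [[0.01,0,0],[0.02,0,0],[0.03,0,0],[0.04,0,0],[0.05,0,0],[0.056,0,0],[0.058,0,0],[0.058,0,0],[0.058,0,0],[0.058,0,0]]}' 0.4 20;  python3 -m creep '{"delta_pos": [[0,0,0],[0,0,0],[0,0,0]], "dr": [[0,0,0],[0,0,0],[0,0,0]]}' ; python3 plan.py .461 .204 .15 5.9
python3 - <<'E'
from meas import *
d=grab('top');S=np.array(strip(d));print(S.round(4))
s=np.array([.5933,-.0769]);a=np.radians(9.25);X=np.array([np.cos(a),np.sin(a)]);Y=np.array([-X[1],X[0]])
for c,ang,sz in risers(d):print('riser',c.round(4),'strip frame x,y mm',(1000*(c-s)@np.c_[X,Y]).round(1),'askew',round(float(ang)-9.25,1),np.round(sz,1))
cv2.imwrite('pics/top1.png',cv2.resize(d['pixels'][100:340,90:440],None,fx=2,fy=2))
w=grab('wrist');cv2.imwrite('pics/w2.png',w['pixels'])
E
```

```text
clock: 11.55
position: [0.4578, 0.2074, 0.197]
ee_rot: [0.704, -0.038, 0.708, 0.038]
contact_force: [-0.3, 0.3, -0.2]
width: 0.0599
clock: 11.85
position: [0.4606, 0.2035, 0.1985]
ee_rot: [0.706, -0.036, 0.707, 0.036]
contact_force: [-0.0, -0.9, 0.3]
width: 0.0597
t 11.85 pos [0.4606 0.2035 0.1985] yaw 5.82 tilt x [-0.0009 -0.0007] yz -0.0006 w 0.0597 F [-0.05 -0.88  0.34] q6 -1.394
delta cm [4.85 0.04 0.04] dr x -0.001
[[ 0.607  -0.1602  0.016 ]
 [ 0.3565 -0.0779  0.016 ]
 [ 0.5935 -0.077   0.016 ]
 [ 0.3915 -0.0736  0.016 ]
 [ 0.3885 -0.0619  0.016 ]
 [ 0.3513 -0.0387  0.016 ]
 [ 0.5797  0.0067  0.016 ]]
riser [ 0.5712 -0.1685] strip frame x,y mm [-36.6 -86.9] askew 0.1 [32.3 54.5]
riser [ 0.5573 -0.0853] strip frame x,y mm [-36.9  -2.5] askew -0.9 [32.  53.9]
riser [ 0.5425 -0.0024] strip frame x,y mm [-38.2  81.7] askew 0.3 [32.  52.3]
riser [0.873  0.5098] strip frame x,y mm [370.3 534.1] askew -4.4 [21.2 58.3]
```

View pics/top1.png

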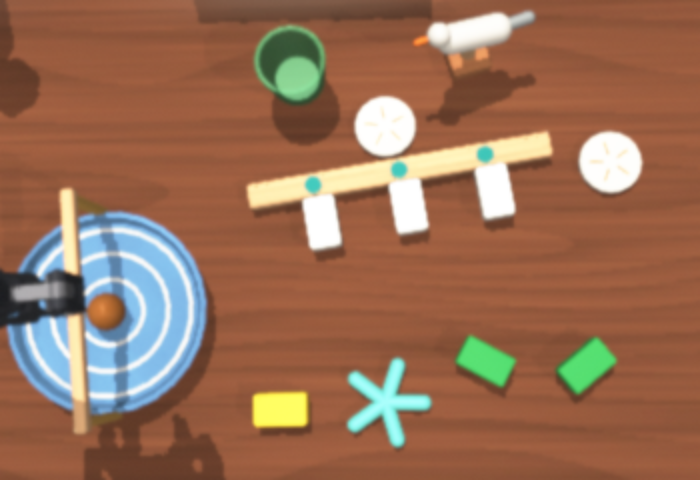

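View pics/w2.png

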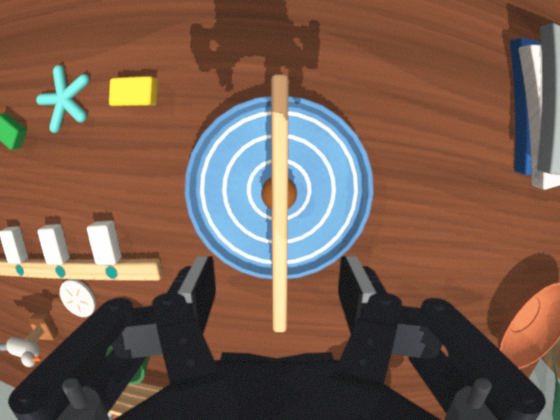

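The top crop shows the risers at (322,222), (409,207) and (495,190), just below the dots at (313,185), (399,170) and (485,154). The wrist view shows the bar centred between the jaws at x≈280, with the float under it at (279,190). All three risers measure about 2.5 mm to the right of their dots, so I'll cross-check with the scene camera.

```bash
python3 - <<'E'
from meas import *
for n in('scene','top'):
    d=grab(n) if n=='scene' else load(n);W=world(d);H=hsv(d)
    D=np.array([p for p in strip(d) if p[0]>.55]);print(n,'dots',D[:,:2].round(4).tolist())
    v=(D[-1]-D[0])[:2];Y=v/np.hypot(*v);X=np.array([Y[1],-Y[0]]);s=D.mean(0)[:2];print('yaw',np.degrees(np.arctan2(X[1],X[0])).round(2))
    m=(W[...,2]>.0185)&(W[...,2]<.03)&(H[...,1]<70)&(H[...,2]>150)&(abs(W[...,0]-.55)<.06)&(abs(W[...,1]+.08)<.15)
    for c in comps(m,60,900):
        c0,ang,sz=rect(d,c,.022);print((1000*(c0-s)@np.c_[X,Y]).round(1),round(float(ang)-np.degrees(np.arctan2(X[1],X[0])),1),np.round(sz,1))
E
```

```text
Traceback (most recent call last):
IndexError: too many indices for array: array is 1-dimensional, but 2 were indexed
```

```bash
sed -i 's/,15,90)/,5,90)/; s/H\[...,1\]>100)&(world/H[...,1]>70)\&(world/' meas.py; python3 - <<'E'
from meas import *
for n in('scene','top'):
    d=load(n);W=world(d);H=hsv(d)
    D=np.array([p for p in strip(d) if .55<p[0]<.64 and -.2<p[1]<.04]);print(n,'dots',D.round(4).tolist())
    if len(D)!=3: continue
    v=(D[-1]-D[0])[:2];Y=v/np.hypot(*v);X=np.array([Y[1],-Y[0]]);s=D.mean(0)[:2];print('yaw',np.degrees(np.arctan2(X[1],X[0])).round(2))
    m=(W[...,2]>.0185)&(W[...,2]<.03)&(H[...,1]<70)&(H[...,2]>150)&(abs(W[...,0]-.55)<.06)&(abs(W[...,1]+.08)<.15)
    for c in comps(m,40,900):
        c0,ang,sz=rect(d,c,.022);print((1000*(c0-s)@np.c_[X,Y]).round(1),round(float(ang)-np.degrees(np.arctan2(X[1],X[0])),1),np.round(sz,1))
E
```

```text
scene dots [[0.6159, -0.1545, 0.016], [0.6029, -0.0717, 0.016], [0.5888, 0.0116, 0.016]]
yaw 9.29
[-33.5 -86.3] -0.7 [28.7 50. ]
[-33.1  -2.1] -0.1 [29.4 50.7]
[-33.7  82.5] -1.8 [30.1 50.7]
top dots [[0.6071, -0.1605, 0.016], [0.5933, -0.0771, 0.016], [0.5794, 0.0069, 0.016]]
yaw 9.37
[-38.3  81.8] 0.1 [29.5 49.7]
[-37.8  -2.6] -0.5 [29.5 49.5]
[-37.7 -87. ] -0.0 [29.7 49.3]
```

Both cameras agree: the row is even, snug (37–38 mm from the strip's centre line), square within about 1–2°, and offset about 2.4 mm. That is good enough. Camera y reads about 2.5 mm lower than robot y, so I aim at y≈0.206 for the dish bar.

```bash
python3 -m creep '{"delta_pos": [[2,0.1,0.04],[5,0.22,0.04],[8,0.22,0.04],[10,0.22,0.04],[11,0.22,0.04],[11.25,0.22,0.04],[11.25,0.22,0.04],[11.25,0.22,0.04]], "dr": [[0,0,0],[0,0,0],[0,0,0],[0,0,0],[0,0,0],[0,0,0],[0,0,0],[0,0,0]]}' 0.2 20;python3 plan.py .461 .206 .0863 5.9
python3 - <<'E'
from h import *
w=grab('wrist');cv2.imwrite('pics/w3.png',w['pixels'])
E
```

```text
clock: 12.8
position: [0.4616, 0.2072, 0.0877]
ee_rot: [0.707, -0.036, 0.705, 0.037]
contact_force: [-0.4, 0.2, 0.1]
width: 0.0512
t 12.8 pos [0.4616 0.2072 0.0877] yaw 5.91 tilt x [0.0023 0.0007] yz 0.0005 w 0.0512 F [-0.36  0.2   0.1 ] q6 -1.39
delta cm [ 0.14 -0.12 -0.08] dr x 0.0
```

View pics/w3.png

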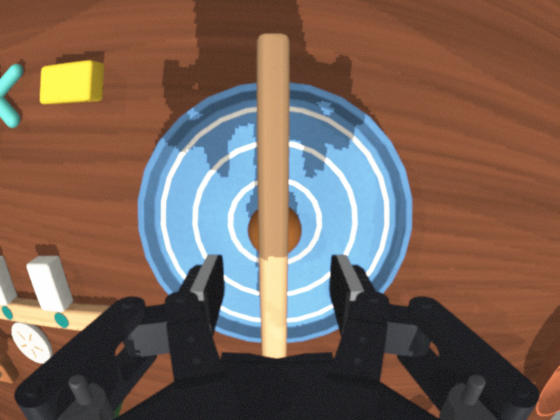

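The wrist view shows the bar at x≈274 and the jaw midpoint at x≈277, so about 1 mm off. I'll correct by −1 mm and close.

```bash
python3 -m creep '{"delta_pos": [[0.1,-0.1,0],[0.1,-0.1,0],[0.1,-0.1,0],[0.1,-0.1,0],[0.1,-0.1,0],[0.1,-0.1,0],[0.1,-0.1,0],[0.1,-0.1,0]], "dr": [[0,0,0],[0,0,0],[0,0,0],[0,0,0],[0,0,0],[0,0,0],[0,0,0],[0,0,0]]}' -1 20; python3 plan.py; python3 -m creep '{"delta_pos": [[0,0,0],[0,0,0],[0,0,0]], "dr": [[0,0,0],[0,0,0],[0,0,0]]}' - 90;python3 plan.py .461 .206 .0863 5.9
```

```text
clock: 13.65
position: [0.4609, 0.2058, 0.0859]
ee_rot: [0.706, -0.037, 0.706, 0.036]
contact_force: [-1.0, -3.4, 5.3]
width: 0.0118
t 13.65 pos [0.4609 0.2058 0.0859] yaw 5.92 tilt x [ 0.0005 -0.0004] yz -0.0004 w 0.0118 F [-0.99 -3.36  5.34] q6 -1.391
clock: 13.95
position: [0.4609, 0.2058, 0.086]
ee_rot: [0.706, -0.037, 0.706, 0.036]
contact_force: [-0.4, -3.3, 6.7]
width: 0.0105
t 13.95 pos [0.4609 0.2058 0.086 ] yaw 5.92 tilt x [ 0.0005 -0.0004] yz -0.0004 w 0.0105 F [-0.42 -3.32  6.73] q6 -1.391
delta cm [-0.03  0.02  0.01] dr x 0.0
```

```bash
python3 -m creep '{"delta_pos": [[-0.05,0,0],[-0.2,0,0],[-0.4,0,0],[-0.7,0,0],[-1,0,0],[-1.3,0,0],[-1.6,0,0],[-1.8,0,0],[-1.95,0,0],[-2,0,0]], "dr": [[0,0,0],[0,0,0],[0,0,0],[0,0,0],[0,0,0],[0,0,0],[0,0,0],[0,0,0],[0,0,0],[0,0,0]]}'; python3 -m creep '{"delta_pos": [[0,0,0],[0,0,0]], "dr": [[0,0,0],[0,0,0]]}'; python3 plan.py .461 .206 .186 5.9
cat > dish.py <<'E'
from meas import *
def dish(n,pre=None):
    """fit planes: blue rim points relative to height; float by colour"""
    d=grab(n);W=world(d);H=hsv(d);s=manip.get_state();p=s['position'];near=np.hypot(W[...,0]-p[0],W[...,1]-p[1])<.12
    z0=p[2]-.0863
    m=(H[...,0]>95)&(H[...,0]<125)&(H[...,1]>70)&near&(abs(W[...,2]-z0-.02)<.03)
    Q=W[m]; rr=np.hypot(*(Q[:,:2]-p[:2]).T); Q=Q[(rr<.085)]; rr=np.hypot(*(Q[:,:2]-p[:2]).T)
    A=np.c_[Q[:,:2]-p[:2],rr,np.ones(len(Q))]; k=np.linalg.lstsq(A,Q[:,2],rcond=None)[0]
    print(n,'cone fit tilt deg',np.degrees(k[:2]).round(2),'cone',np.degrees(np.arctan(k[2])).round(1),'apex z-z0',(k[3]-z0).round(4),len(Q))
    b=(H[...,0]<14)&(H[...,1]>150)&near&(W[...,2]>z0+.02)&(W[...,2]<z0+.055)&(np.hypot(W[...,0]-p[0],W[...,1]-p[1])<.09)
    ys,xs=np.nonzero(b);print('float',len(xs),cast(d,[[xs.mean(),ys.mean()]],z0+.028)[0].round(4) if len(xs) else '','tcp',p.round(4),'moment',s['moment'].round(3))
    return d
E
python3 -c "
from dish import *
dish('top');dish('scene')"
```

```text
clock: 14.95
position: [0.4608, 0.2061, 0.1058]
ee_rot: [0.706, -0.036, 0.706, 0.037]
contact_force: [-0.9, -0.2, -4.2]
width: 0.0106
clock: 15.15
position: [0.4606, 0.206, 0.1055]
ee_rot: [0.706, -0.036, 0.706, 0.036]
contact_force: [0.3, 0.0, -3.6]
width: 0.0104
t 15.15 pos [0.4606 0.206  0.1055] yaw 5.91 tilt x [-0.0002  0.    ] yz 0.0 w 0.0104 F [ 0.31  0.05 -3.57] q6 -1.391
delta cm [-8.05 -0.01  0.04] dr x 0.0
top cone fit tilt deg [0.01 0.15] cone 7.4 apex z-z0 0.0097 3056
float 50 [0.4506 0.2003 0.0472] tcp [0.4606 0.206  0.1055] moment [-0.006 -0.001  0.018]
scene cone fit tilt deg [-0.61 -0.11] cone 7.8 apex z-z0 0.0088 1098
float 13 [0.4799 0.1996 0.0471] tcp [0.4606 0.206  0.1054] moment [ 0.008 -0.003 -0.032]
```

Dish is level and lifted. Next: the rest of the lift, then the smooth transfer.

```bash
python3 -m creep '{"delta_pos": [[-0.09,0,0],[-0.35,0,0],[-0.77,0,0],[-1.33,0,0],[-2.01,0,0],[-2.78,0,0],[-3.6,0,0],[-4.44,0,0],[-5.27,0,0],[-6.04,0,0]], "dr": [[0,0,0],[0,0,0],[0,0,0],[0,0,0],[0,0,0],[0,0,0],[0,0,0],[0,0,0],[0,0,0],[0,0,0]]}' >/dev/null; python3 -m creep '{"delta_pos": [[-0.68,0,0],[-1.25,0,0],[-1.66,0,0],[-1.92,0,0],[-2.01,0,0],[-2.01,0,0],[-2.01,0,0],[-2.01,0,0]], "dr": [[0,0,0],[0,0,0],[0,0,0],[0,0,0],[0,0,0],[0,0,0],[0,0,0],[0,0,0]]}'; python3 plan.py .556 -.081 .186 -80.7
python3 -c "
from dish import *
dish('top')"
```

```text
clock: 17.05
position: [0.4605, 0.206, 0.1858]
ee_rot: [0.706, -0.037, 0.706, 0.036]
contact_force: [0.7, 0.4, -4.6]
width: 0.0103
t 17.05 pos [0.4605 0.206  0.1858] yaw 5.92 tilt x [-0.0005 -0.0001] yz -0.0001 w 0.0103 F [ 0.69  0.44 -4.65] q6 -1.391
delta cm [-2.000e-02 -2.953e+01  6.540e+00] dr x 1.512
top cone fit tilt deg [-0.04  0.06] cone 7.1 apex z-z0 0.0099 3963
float 126 [0.4559 0.1989 0.1275] tcp [0.4606 0.206  0.1858] moment [0.076 0.008 0.015]
```

```bash
python3 -m creep '{"delta_pos": [[0,-0.08,0.02],[0,-0.32,0.07],[0,-0.72,0.16],[0,-1.27,0.28],[0,-1.98,0.44],[0,-2.82,0.62],[0,-3.79,0.83],[0,-4.88,1.08],[0,-6.08,1.34],[0,-7.38,1.63]], "dr": [[0,0,0],[0,0,0],[0,0,0],[0,0,0],[0,0,0],[0,0,0],[0,0,0],[0,0,0],[0,0,0],[0,0,0]]}' >/dev/null
python3 -m creep '{"delta_pos": [[0,-1.37,0.3],[0,-2.82,0.62],[0,-4.31,0.95],[0,-5.83,1.29],[0,-7.38,1.63],[0,-8.92,1.96],[0,-10.44,2.3],[0,-11.93,2.63],[0,-13.38,2.95],[0,-14.75,3.25]], "dr": [[0,0,0],[0,0,0],[0,0,0],[0,0,0],[0,0,0],[0,0,0],[0,0,0],[0,0,0],[0,0,0],[0,0,0]]}' >/dev/null
python3 -m creep '{"delta_pos": [[0,-1.3,0.29],[0,-2.5,0.55],[0,-3.59,0.79],[0,-4.56,1.0],[0,-5.4,1.19],[0,-6.1,1.34],[0,-6.65,1.47],[0,-7.05,1.55],[0,-7.3,1.61],[0,-7.38,1.63]], "dr": [[0,0,0],[0,0,0],[0,0,0],[0,0,0],[0,0,0],[0,0,0],[0,0,0],[0,0,0],[0,0,0],[0,0,0]]}'
python3 -m creep '{"delta_pos": [[0,0,0],[0,0,0],[0,0,0]], "dr": [[0,0,0],[0,0,0],[0,0,0]]}' >/dev/null; python3 plan.py .556 -.081 .186 -80.7
python3 -c "
from dish import *
dish('top')"
```

```text
clock: 20.1
position: [0.5559, -0.0808, 0.186]
ee_rot: [0.706, -0.036, 0.706, 0.037]
contact_force: [0.4, 0.1, -4.1]
width: 0.0102
t 20.4 pos [ 0.5558 -0.0805  0.1861] yaw 5.93 tilt x [-0.0001  0.0002] yz 0.0002 w 0.0106 F [-0.49  0.03 -3.92] q6 -1.942
delta cm [ 0.01 -0.05  0.02] dr x 1.512
top cone fit tilt deg [0.11 0.06] cone 7.2 apex z-z0 0.0098 2258
float 14 [ 0.5447 -0.0755  0.1278] tcp [ 0.5558 -0.0805  0.1861] moment [-0.041  0.003  0.011]
```

```bash
python3 -m creep '{"delta_pos": [[0,0,0],[0,0,0],[0,0,0],[0,0,0],[0,0,0],[0,0,0],[0,0,0],[0,0,0],[0,0,0],[0,0,0]], "dr": [[0.004,0,0],[0.016,0,0],[0.037,0,0],[0.065,0,0],[0.101,0,0],[0.144,0,0],[0.194,0,0],[0.25,0,0],[0.312,0,0],[0.378,0,0]]}' >/dev/null
python3 -m creep '{"delta_pos": [[0,0,0],[0,0,0],[0,0,0],[0,0,0],[0,0,0],[0,0,0],[0,0,0],[0,0,0],[0,0,0],[0,0,0]], "dr": [[0.07,0,0],[0.144,0,0],[0.221,0,0],[0.299,0,0],[0.378,0,0],[0.457,0,0],[0.535,0,0],[0.612,0,0],[0.686,0,0],[0.756,0,0]]}' >/dev/null
python3 -m creep '{"delta_pos": [[0,0,0],[0,0,0],[0,0,0],[0,0,0],[0,0,0],[0,0,0],[0,0,0],[0,0,0],[0,0,0],[0,0,0]], "dr": [[0.066,0,0],[0.128,0,0],[0.184,0,0],[0.234,0,0],[0.277,0,0],[0.313,0,0],[0.341,0,0],[0.362,0,0],[0.374,0,0],[0.378,0,0]]}'
python3 -m creep '{"delta_pos": [[0,0,0],[0,0,0],[0,0,0],[0,0,0],[0,0,0]], "dr": [[0,0,0],[0,0,0],[0,0,0],[0,0,0],[0,0,0]]}' >/dev/null; python3 plan.py .556 -.081 .186 -80.7
python3 - <<'E'
from dish import *
a=dish('top');b=dish('scene')
cv2.imwrite('pics/fin.png',np.hstack([cv2.resize(a['pixels'],(400,300)),cv2.resize(b['pixels'][100:360,140:487],(400,300))]))
W=world(a);m=(W[...,2]>.204)&(W[...,2]<.218)&(abs(W[...,0]-.556)<.13)&(abs(W[...,1]+.081)<.13)
H=hsv(a);m&=(H[...,0]>8)&(H[...,0]<28)&(H[...,1]>60)&(H[...,2]>120)
Q=W[m];print('bar',len(Q),cv2.minAreaRect((Q[:,:2]*1000).astype(np.float32)))
E
```

```text
clock: 23.45
position: [0.5559, -0.0808, 0.1861]
ee_rot: [0.539, 0.458, 0.539, -0.458]
contact_force: [1.7, -0.2, -3.6]
width: 0.0103
t 23.95 pos [ 0.5559 -0.0808  0.186 ] yaw -80.72 tilt x [0.     0.0001] yz 0.0001 w 0.0102 F [ 0.11 -0.07 -4.3 ] q6 -0.43
delta cm [0.   0.01 0.02] dr x -0.0
top cone fit tilt deg [0.44 0.62] cone 7.5 apex z-z0 0.0097 2408
float 5 [ 0.5451 -0.0734  0.1278] tcp [ 0.5559 -0.0808  0.1861] moment [ 0.009 -0.053 -0.011]
scene cone fit tilt deg [-0.3   0.26] cone 7.4 apex z-z0 0.0089 1570
float 11 [ 0.5716 -0.0832  0.1277] tcp [ 0.5559 -0.0808  0.186 ] moment [-0.007 -0.018 -0.028]
bar 436 ((549.6556396484375, -60.47950744628906), (12.098345756530762, 160.7119598388672), 9.13220500946045)
```

View pics/fin.png

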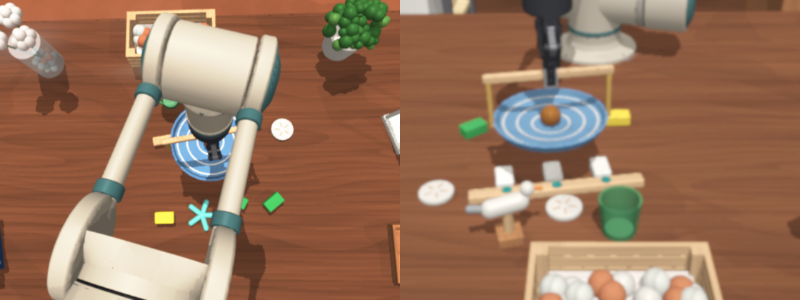

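In the final picture (scene half), the dish is held level. Its bar runs along the row, the float at (550,115) sits at the dish centre (549,117), the three risers stand at the strip and the ornaments are undisturbed. Handing in.

```bash
python3 -c "
from rig import manip
s=manip.get_state();print(s['clock'],abs(s['qd']).max(),s['width']);manip.sign_off()"
```

```text
24.05 0.0007137081301166684 0.010407093517541417
the job is handed in; nothing more can be done
```

The job is handed in at about 24 s: the three risers stand in an even row along the strip, and the arm is holding the dish still over them.

I slid each riser to its spot with a light grip. I then pinched the dish's bar at 90 N, lifted it about 10 cm, carried it smoothly over the row and turned it 86.6° in the air.

**Risers, checked before lifting the dish**
- **Top camera:** they sit 37.7–38.3 mm from the strip's centre line and are square to within 0.5°.
- **Scene camera:** it read about 33.5 mm and up to 1.8° askew. 33.5 mm is impossible, because the strip is in the way, so I put it down to calibration.
- **Offset I left:** both cameras put all three risers about 2–3 mm to the right of their dots. The row is still even.

**Dish, checked at the end**
- **Position and height:** the tool is at (0.556, −0.081, 0.186), centred over the row. That puts the underside at about 0.10 m.
- **Direction:** the bar runs along the row to within about 0.2°.
- **Level:** tilt measured within about 0.7°. The two cameras differed by roughly that much, while the tool itself read level.
- **Float:** the scene picture shows it in the middle. My colour-based float position was unreliable because the bar and arm hid most of it, so this check was by eye.
- **Ornaments:** none looked disturbed in the scene picture. The arm hides part of the top view, and I did not measure their positions again.

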